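# File the ink case in the third gap

### The job

At the painter's stall, the white water jar stands at one end of the ink-case rack: starting at that end, run one fingertip along the top of the rack's top rail, touching it above the first gap, then the second, then the third. Then push the loose wooden ink case along the trough until it faces that third gap and push it straight in until it is fully home against the back. Only push the case, never lift it or put it in another gap, and leave the jar, the inkstone and the paperweight where they are.

Things in the scene. Friction and masses are not known exactly. Their poses are not given: they have to be found in the camera images.
- rack: Fixed light-wood rack lying flat: an open trough along its front, six gaps behind it, a rail across the top. Origin: centre of the rack at table level, on the line of the dividers' front edges (x = 0); z up, +x from the trough into the gaps (away from the robot), +y to the left seen from the robot. All rack heights are above the table; its floor board is 6 mm thick
- gaps (a point): Point on the rack's floor midway between the two middle gaps, on the front line (rack x = 0). Seven dividers 12 mm thick, 42 mm tall, with round front edges make six gaps, each 44 wide, 112 deep, open at the front, with a back board at x = 112. Gap centres: rack y = 140, 84, 28, -28, -84, -140. Above each lies its stretch of the top rail (x 12 to 34, z 42 to 50)
- trough (a point): Middle of the trough's floor (z = 6), at rack x = -57, y = 0. The trough runs along rack y from -230 to +230, from x = -114 to the dividers' front edges at x = 0, and is open at both ends and above. A low lip borders its front: x -122 to -114, top at z = 14
- case: The ink case: loose closed dark wooden box, 110 long (x) x 36 wide (y) x 30 mm high, 0.11 to 0.23 kg, origin at the centre of its underside. Lies near one end of the trough, length across it and parallel to the gaps, 2 mm play to lip and dividers, top 36 mm above the table. It slides on the floor and fits under the rail. Fully home: origin at rack x = 57, near end level with the dividers' front
- jar: White lidded porcelain water jar, round, 62 mm diameter, 58 mm high, loose, standing on the table beside one end of the rack; origin at the centre of its underside. The gaps are counted from its end: rack y positive means from the left, negative from the right
- inkstone: Black rectangular inkstone with raised rim, 64 x 44 x 19 mm, loose, on the table beside the rack's other end. Origin at the centre of its underside; leave it alone
- weight: Steel paperweight: bar 80 x 28 x 16 mm with a small knob (33 mm high over all), loose, lying in the trough near the end opposite the ink case, its length across the trough. Origin at the centre of its underside; leave it alone
- rail1: The stretch of the top rail above gap 1 counted from the rack's left end (+y): 44 mm long (y), 22 mm wide (x), rigid, flat. Origin: centre of its top face, 50 mm above the table; axes as the rack's
- rail2: The stretch of the top rail above gap 2 counted from the rack's left end (+y): 44 mm long (y), 22 mm wide (x), rigid, flat. Origin: centre of its top face, 50 mm above the table; axes as the rack's
- rail3: The stretch of the top rail above gap 3 counted from the rack's left end (+y): 44 mm long (y), 22 mm wide (x), rigid, flat. Origin: centre of its top face, 50 mm above the table; axes as the rack's
- rail4: The stretch of the top rail above gap 4 counted from the rack's left end (+y): 44 mm long (y), 22 mm wide (x), rigid, flat. Origin: centre of its top face, 50 mm above the table; axes as the rack's
- rail5: The stretch of the top rail above gap 5 counted from the rack's left end (+y): 44 mm long (y), 22 mm wide (x), rigid, flat. Origin: centre of its top face, 50 mm above the table; axes as the rack's
- rail6: The stretch of the top rail above gap 6 counted from the rack's left end (+y): 44 mm long (y), 22 mm wide (x), rigid, flat. Origin: centre of its top face, 50 mm above the table; axes as the rack's
Not all that is in view belongs to the job. Several things have the shape of the jar; the one meant has the colours described above.

How it is judged:
By the outcome, as a careful person would: the job done as asked, in the order asked, and still so for the second after the job is handed in, with the robot touching nothing.
It also fails if it takes over 61 s, if anything falls off the work surface, if the arm or the gripper's body presses on something with over 40 N, if the wrist force passes 120 N, or if a joint passes its speed limit or range.

### The arm

A 7-joint arm with a two-finger parallel gripper is mounted at the origin on the work surface. World frame = base frame: x ahead of the robot, y to its left, z up, the work surface at z = 0. Lengths are in m, angles in rad, forces in N, time in s.
With the tool pointing down it reaches from about 0.4 to 0.9 m from the base axis. Payload 5.6 kg.
Tool frame: the origin (TCP) lies at the very end of the fingers, on their centre line; the grasp point (between the pads) lies 19 mm behind it; z points along the fingers, y is the direction in which the jaws open and shut (so a half turn about z gives the same grasp; the last joint's range is limited). The gripper opens to 92 mm and grips with 3 to 60 N. Pads are 20 mm wide; open, the fingers measure 128 mm over their backs; the gripper's body (75 mm by 189 mm) begins 69 mm behind the grasp point.
Start: joints at [-1.256, 0.468, -0.012, 1.603, 0.006, 1.071, -0.056], TCP at [0.228, 0.609, 0.215] pointing down, gripper open.
Joint ranges: [-2.53, 2.53], [-0.31, 2.02], [-1.57, 1.55], [0.28, 2.44], [-1.29, 4.43], [0.15, 1.84], [-2.92, 2.92]. Speed limits (rad/s): [2.57, 2.57, 3.14, 3.14, 3.14, 3.14, 3.14].

### API

Orientations are given as a unit quaternion [x, y, z, w].
In Python, from rig import robot gives the robot as it stands.
- The arm moves only by the tool play_rows, never from a script. Its argument "commands" is a list of rows, each an object with "linear": the shift along the tool's x, y, z in mm, a list of three; "yaw": the turn about the tool's z in rad. A call has 1 to 8 rows; each row is the pose to reach, as a shift and turn from the pose measured when the call began, along the tool's axes at that moment; what a row does not reach only later rows make up. A row lasts 1/10 s, in which the tool goes at most 50 mm and 8.59 degrees, less where a joint would pass 70% of its speed; a pose out of reach is approached as far as the arm can. A call with a gripper value outside its range is refused whole. "grip" is the gripper's target within -1 to 1 (fully open at 1, half-way at 0, shut at -1), set as the call begins (left out, the last holds). The fingers move at their own pace and stop on an object; "force" is the grip in N (left out, the last holds). Time passes only in rows, so rows that repeat a pose let the fingers close. It gives the time, the measured TCP pose, the force and the opening at its end, in the units of the state.
- robot.state(): the state, without advancing time (a new reading comes with each control period).
- robot.snapshot(name): name is "scene" or "top" or "wrist"; returns a dict with "color" (480x640x3 uint8, red, green, blue), "z_map" (480x640 float32, m along the optical axis (not along the pixel's ray), 0 where there is no reading), "fov_y" (degrees; the focal length in pixels is half the picture's height over the tangent of half this angle, whatever the lens; pixels are square), "cx", "cy" (the principal point, pixels), "rvec" (rotation vector, rad) and "tvec" (3), from world to camera coordinates, as OpenCV has them. Camera axes: x right, y down, z forward; pixel columns grow to the right and rows downward; lengths in m; the calibration is good to about 2 mm. A picture is of the moment at which its call begins.
- robot.finish_job(): hands the job in, once; it reports no verdict.
The state is a dict: "time_s": time; "qpos": joint angles; "joint_vel": joint speeds; "joint_torque": joint torques, N m; "eef_pos": TCP position; "ee_rot": TCP orientation; "force": force on the tool from outside, world axes, zero at the start; "moment": the same for the moment, N m; "width": opening from 0.0 (shut) to 1.0 (fully open).
Only numpy, scipy, OpenCV 4.12 (cv2) and the standard library are available. Lean on these libraries where they do the work, as an engineer would, in place of code of your own. Each camera call takes 0.05 s, during which the arm holds its last target.

## Working session

There is one attempt and no reset: what is moved stays moved. The work goes in short steps, Python scripts to look and compute and a tool call to move; the robot and the scene stay as the last step left them, time stands still between calls to the robot, and variables do not carry over. Pictures are saved under pics/ and viewed, and the job is handed in when it is done.

Besides the shell and the picture viewer there is one more tool, called after "Call:" as name(argument=value, ...) on one line, values as JSON. play_rows: Moves the arm, as the interface text tells. Its arguments: {"type":"object","properties":{"commands":{"type":"array","items":{"type":"object","properties":{"linear":{"type":"array","items":{"type":"number"}},"yaw":{"type":"number"}}}},"grip":{"type":"number"},"force":{"type":"number"}},"required":["commands"]}

```bash
mkdir -p pics; ls; cat > h.py <<'E'
import numpy as np, cv2
from rig import robot
def snap(n,f):
    s=robot.snapshot(n); cv2.imwrite(f'pics/{f}.png',s['color'][:,:,::-1]); np.savez(f'pics/{f}.npz',**s); return s
def load(f): return dict(np.load(f'pics/{f}.npz'))
def cam(s):
    h=s['color'].shape[0]; fl=h/2/np.tan(np.radians(float(s['fov_y']))/2)
    R=cv2.Rodrigues(np.array(s['rvec'],float).reshape(3,1))[0]; return fl,R,np.array(s['tvec'],float).ravel()
def px(s,u,v,z=None):
    fl,R,t=cam(s); d=np.array([(u-s['cx'])/fl,(v-s['cy'])/fl,1.])
    if z is None: return R.T@(d*float(s['z_map'][int(round(v)),int(round(u))])-t)
    c=-R.T@t; r=R.T@d; return c+r*(z-c[2])/r[2]
def cloud(s):
    fl,R,t=cam(s); v,u=np.mgrid[:480,:640]; Z=s['z_map']
    P=np.stack([(u-s['cx'])/fl*Z,(v-s['cy'])/fl*Z,Z],-1)-t
    return P@R
def proj(s,p):
    fl,R,t=cam(s); q=R@np.array(p)+t; return q[:2]/q[2]*fl+[float(s['cx']),float(s['cy'])]
def crop(f,u0,v0,u1,v1,k,o):
    im=cv2.imread(f'pics/{f}.png')[v0:v1,u0:u1]; cv2.imwrite(f'pics/{o}.png',cv2.resize(im,None,fx=k,fy=k,interpolation=cv2.INTER_CUBIC))
E
python3 - <<'E'
from h import *
print(robot.state())
for n in ['scene','top']:
    s=snap(n,n+'0'); print(n,s['fov_y'],s['cx'],s['cy'],s['rvec'],s['tvec'])
E
```

```text
pics
{'time_s': 0.0, 'qpos': array([-1.25600409,  0.46842984, -0.01159828,  1.60362409,  0.00598267,
        1.0714022 , -0.05628528]), 'joint_vel': array([ 0.00085415,  0.0003057 ,  0.00014234, -0.00082879, -0.00032637,
       -0.00113724,  0.0016161 ]), 'joint_torque': array([ 6.27498357e-04, -5.20564234e+01, -1.25261029e-02, -2.43747211e+01,
       -5.68050763e-02,  1.72212627e-02,  1.48899830e-04]), 'eef_pos': array([0.22749131, 0.60825741, 0.21360599]), 'ee_rot': array([ 1.77973654e-01,  9.84034828e-01, -9.08201209e-04, -1.06703875e-04]), 'force': array([-0.43054336,  0.1300253 , -0.20316096]), 'moment': array([-0.0074995 ,  0.00954161, -0.03651508]), 'width': 0.9983411821081516}
scene 48.37747209987608 319.4129502433503 238.42866085482973 [ 0.96768932  2.62100993 -0.87248005] [ 0.48674209 -0.33072784  1.34915935]
top 51.91032111140526 316.6858522615357 245.8075501078612 [ 2.19099606 -2.22079507  0.06232352] [0.04367512 0.66936273 0.91264003]
```

View pics/top0.png

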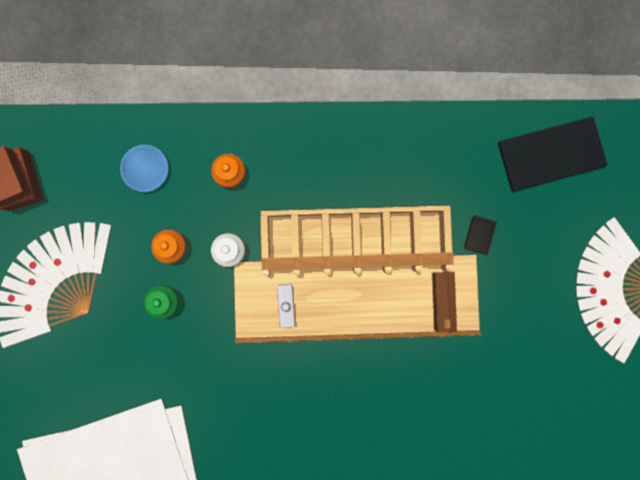

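View pics/scene0.png

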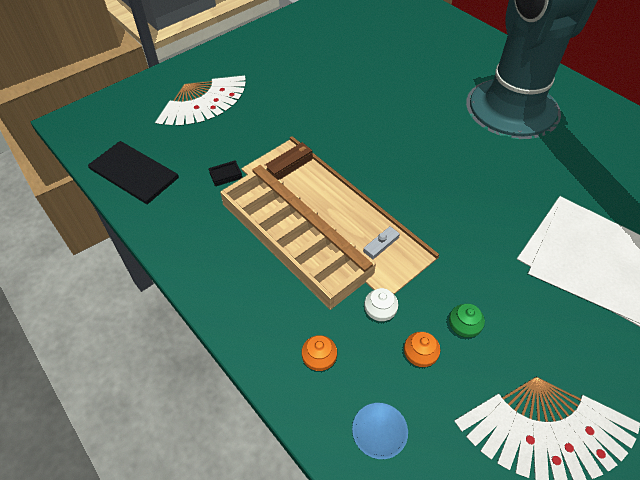

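White jar (227,250 in top) stands at the rack's left end. Lookalikes are orange at (228,170) and (168,246), and green at (160,302). The loose case is at (444,302), the paperweight at (286,306) and the inkstone at (480,235). Next I check this in crops.

```bash
python3 - <<'E'
from h import *
crop('top0',200,190,500,350,2.6,'c1')
E
```

```text
(no output)
```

View pics/c1.png

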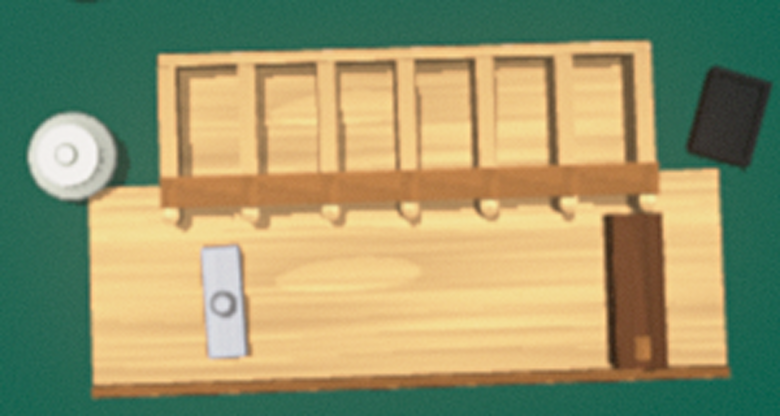

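```bash
cat >> h.py <<'E'
def rackfit(s,obs):
    from scipy.optimize import least_squares
    def T(q,p):
        c,sn=np.cos(q[2]),np.sin(q[2]); return np.array([q[0]+c*p[0]-sn*p[1],q[1]+sn*p[0]+c*p[1],p[2]])
    f=lambda q:np.concatenate([proj(s,T(q,np.array(p)/1e3))-uv for p,uv in obs])
    r=least_squares(f,[.65,-.05,0],loss='soft_l1'); return r.x,r.fun.reshape(-1,2)
E
python3 - <<'E'
from h import *
s=load('top0'); fl,R,t=cam(s); print('cam',-R.T@t)
c=lambda a,b:np.array([a/2.6+200,b/2.6+190])
obs=[((34,174,50),c(162,178)),((12,174,50),c(162,206)),((34,-174,50),c(657,163)),((12,-174,50),c(658,192)),
((-114,230,14),c(92,386)),((-114,-230,14),c(728,367)),((-122,230,14),c(93,397)),((-122,-230,14),c(730,377))]
q,r=rackfit(s,obs); print(q,np.degrees(q[2])); print(r.round(1))
C=cloud(s)
def tor(p):
    d=p[:2]-q[:2]; return np.round(1e3*np.array([np.cos(q[2])*d[0]+np.sin(q[2])*d[1],-np.sin(q[2])*d[0]+np.cos(q[2])*d[1],p[2]]),1)
for n,u,v,z in [('jar',66,153,.058),('case tl',607,214,.036),('case tr',661,213,.036),('case bl',613,367,.036),('case br',665,367,.036),('floor bl',88,187,.006),('w tl',202,247,.016),('w br',246,356,.016),('ink',728,117,.019),('railc',410,183,.05),('floor',350,300,.006)]:
    uv=c(u,v); print(n,tor(px(s,*uv,z)),'depth',tor(px(s,*uv)))
E
```

```text
cam [0.62985093 0.04712257 0.94017715]
[ 0.61679906 -0.03923769  0.01502076] 0.860626425077072
[[-1.  -0.7]
 [-0.7  0.7]
 [ 0.8 -0.5]
 [ 0.9  0.5]
 [-0.4 -0. ]
 [ 0.9 -0.3]
 [-0.7  0.1]
 [ 0.3  0.2]]
jar [ 51.5 236.9  58. ] depth [ 51.6 237.3  55.4]
case tl [  -1.5 -139.7   36. ] depth [  -1.8 -143.9   19.2]
case tr [  -1.9 -178.    36. ] depth [  -1.9 -178.    36. ]
case bl [-109.  -139.7   36. ] depth [-112.9 -147.     6.8]
case br [-110.1 -176.4   36. ] depth [-110.7 -177.7   31.5]
floor bl [ 28.5 230.3   6. ] depth [ 28.1 226.2  32.9]
w tl [-17.1 148.   16. ] depth [-16.9 147.8  19.7]
w br [-95.8 118.5  16. ] depth [-97.1 118.9   5.6]
ink [  65.6 -234.4   19. ] depth [  66.1 -237.2   10.9]
railc [24.2  0.3 50. ] depth [24.2  0.2 49.8]
floor [-58.9  42.4   6. ] depth [-59.   42.3   5.4]
```

```bash
cat >> h.py <<'E'
from scipy.spatial.transform import Rotation as Ro
Q=np.array([0.6168,-0.0392,0.0150])
def r2w(p):
    c,sn=np.cos(Q[2]),np.sin(Q[2]); p=np.array(p)/1e3; return np.array([Q[0]+c*p[0]-sn*p[1],Q[1]+sn*p[0]+c*p[1],p[2]])
def w2r(p):
    d=np.array(p[:2])-Q[:2]; c,sn=np.cos(Q[2]),np.sin(Q[2]); return np.array([c*d[0]+sn*d[1],-sn*d[0]+c*d[1],p[2]])*1e3
def go(*pts):
    st=robot.state(); R=Ro.from_quat(st['ee_rot']).as_matrix(); p=np.array(st['eef_pos'])
    ty=np.arctan2(R[1,1],R[0,1]); print('t',round(st['time_s'],2),'rack pos',w2r(p).round(1),'yaw to add(tool y->rack x)',round(((ty-Q[2]+np.pi)%(2*np.pi)-np.pi),3),'F',np.round(st['force'],1),'w',round(st['width'],2),'q',np.round(st['qpos'],2),'tz',R[:,2].round(3))
    for t in pts: print(t,'->',(R.T@(r2w(t)-p)*1e3).round(1))
E
python3 - <<'E'
from h import *
go((9,146,150),(9,146,70))
E
```

```text
t 0.1 rack pos [-379.5  653.3  213.7] yaw to add(tool y->rack x) 1.198 F [-0.1 -0.   0.4] w 1.0 q [-1.26  0.47 -0.01  1.6   0.01  1.07 -0.06] tz [-0.    -0.002 -1.   ]
(9, 146, 150) -> [-546.6 -330.8   64.3]
(9, 146, 70) -> [-546.6 -330.6  144.3]
```

Call:
play_rows(commands=[{"linear":[-34,-21,0],"yaw":0.08},{"linear":[-68,-42,0],"yaw":0.17},{"linear":[-102,-62,0],"yaw":0.26},{"linear":[-136,-83,0],"yaw":0.35},{"linear":[-172,-104,0],"yaw":0.44},{"linear":[-208,-126,0],"yaw":0.53},{"linear":[-244,-148,0],"yaw":0.62},{"linear":[-280,-170,0],"yaw":0.71}], grip=-1, force=20)

```text
time_s: 0.9
eef_pos: [0.4309, 0.3494, 0.2139]
ee_rot: [0.51, 0.86, -0.001, 0.0]
force: [-0.1, 0.1, -0.3]
width: 0.326
```

```bash
python3 - <<'E'
from h import *
go((9,146,150),(9,146,80))
E
```

```text
t 0.9 rack pos [-180.1  391.4  213.9] yaw to add(tool y->rack x) 0.484 F [-0.1  0.1 -0.3] w 0.33 q [-0.93  0.31  0.23  1.85 -0.08  0.99 -0.17] tz [-0.001 -0.002 -1.   ]
(9, 146, 150) -> [-305.1   53.2   64.1]
(9, 146, 80) -> [-305.    53.3  134.1]
```

Call:
play_rows(commands=[{"linear":[-40,7,0],"yaw":0.08},{"linear":[-80,14,0],"yaw":0.16},{"linear":[-120,21,10],"yaw":0.24},{"linear":[-160,28,20],"yaw":0.32},{"linear":[-200,35,30],"yaw":0.4},{"linear":[-240,42,45],"yaw":0.48},{"linear":[-280,49,60],"yaw":0.484},{"linear":[-305,53,75],"yaw":0.484}])

```text
time_s: 1.7
eef_pos: [0.6248, 0.1034, 0.1383]
ee_rot: [0.703, 0.711, -0.001, 0.001]
force: [-0.1, 1.6, 0.1]
width: 0.003
```

```bash
python3 - <<'E'
from h import *
go((9,146,80),(9,146,60))
snap('wrist','w1');snap('scene','s1');snap('top','t1')
E
```

```text
t 1.7 rack pos [ 10.1 142.5 138.3] yaw to add(tool y->rack x) -0.003 F [-0.1  1.6  0.1] w 0.0 q [-0.51  0.54  0.4   1.73 -0.25  0.92 -0.  ] tz [-0.    -0.003 -1.   ]
(9, 146, 80) -> [ 3.7 -1.1 58.2]
(9, 146, 60) -> [ 3.8 -1.1 78.2]
```

View pics/w1.png

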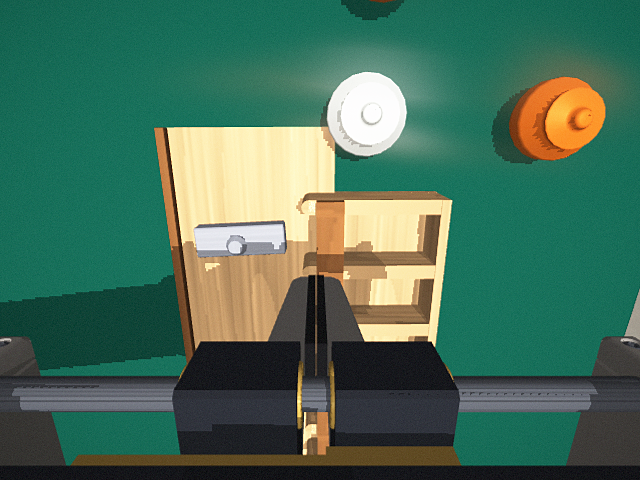

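View pics/s1.png

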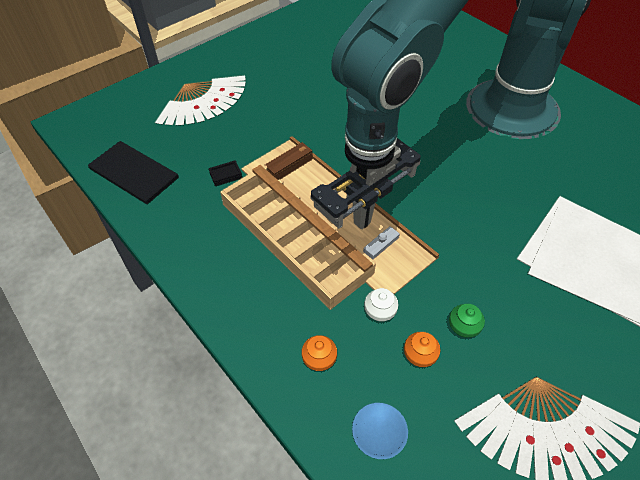

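```bash
python3 - <<'E'
from h import *
s=load('w1'); st=robot.state(); p=st['eef_pos']; R=Ro.from_quat(st['ee_rot']).as_matrix()
print(proj(s,p))
for l in [(0,10,0),(0,-10,0),(0,18,0),(0,-18,0),(10,0,0),(-10,0,0),(10,10,0),(-10,10,0),(0,0,-19)]: print(l,proj(s,p+R@np.array(l)/1e3).round(0))
for pt in [(12,140,50),(34,140,50),(12,174,50),(34,174,50)]: print(pt,proj(s,r2w(pt)).round(0))
C=cloud(s)
for u,v in [(300,283),(316,283),(336,283),(280,330),(350,330)]: print(u,v,w2r(C[v,u]).round(1))
crop('w1',220,180,460,360,3.3,'w1c')
E
```

```text
[311.84669049 290.97838588]
(0, 10, 0) [330. 291.]
(0, -10, 0) [294. 291.]
(0, 18, 0) [345. 291.]
(0, -18, 0) [279. 291.]
(10, 0, 0) [312. 274.]
(-10, 0, 0) [312. 307.]
(10, 10, 0) [330. 274.]
(-10, 10, 0) [330. 307.]
(0, 0, -19) [312. 308.]
(12, 140, 50) [318. 246.]
(34, 140, 50) [345. 246.]
(12, 174, 50) [318. 204.]
(34, 174, 50) [346. 204.]
300 283 [  2.4 152.5 146.2]
316 283 [ 10.7 153.6 148.6]
336 283 [ 20.9 153.  147.3]
280 330 [ -3.2 154.1 192.3]
350 330 [ 23.9 153.4 191.3]
```

View pics/w1c.png

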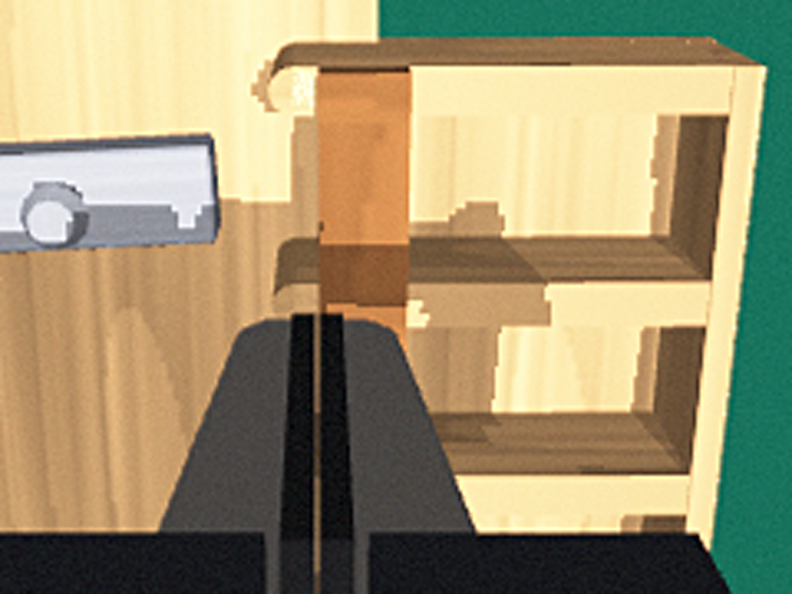

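Call:
play_rows(commands=[{"linear":[4,-1,20],"yaw":-0.003},{"linear":[4,-1,40],"yaw":-0.003},{"linear":[4,-1,60],"yaw":-0.003},{"linear":[4,-1,75],"yaw":-0.003},{"linear":[4,-1,82],"yaw":-0.003},{"linear":[4,-1,82],"yaw":-0.003},{"linear":[4,-1,82],"yaw":-0.003}])

```text
time_s: 2.55
eef_pos: [0.6222, 0.1087, 0.0563]
ee_rot: [0.702, 0.712, -0.002, 0.0]
force: [0.6, 1.1, 0.5]
width: 0.004
```

```bash
python3 - <<'E'
from h import *
go((9,146,50),(9,25,50))
E
```

```text
t 2.55 rack pos [  7.6 147.8  56.3] yaw to add(tool y->rack x) 0.0 F [0.6 1.1 0.5] w 0.0 q [-0.49  0.65  0.35  1.77 -0.3   0.78  0.03] tz [-0.002 -0.003 -1.   ]
(9, 146, 50) -> [-1.8  1.4  6.3]
(9, 25, 50) -> [-122.8    1.4    6.7]
```

Call:
play_rows(commands=[{"linear":[-2,2,3]},{"linear":[-2,2,5]},{"linear":[-2,2,6]},{"linear":[-2,2,7]},{"linear":[-2,2,7]}])

```text
invalid input
```

```bash
python3 - <<'E'
from h import *
go((10,146,50),(10,25,50))
E
```

```text
t 2.55 rack pos [  7.6 147.8  56.3] yaw to add(tool y->rack x) 0.0 F [0.6 1.1 0.5] w 0.0 q [-0.49  0.65  0.35  1.77 -0.3   0.78  0.03] tz [-0.002 -0.003 -1.   ]
(10, 146, 50) -> [-1.8  2.4  6.3]
(10, 25, 50) -> [-122.8    2.4    6.7]
```

Call:
play_rows(commands=[{"linear":[-2,2,3],"yaw":0},{"linear":[-2,2,5],"yaw":0},{"linear":[-2,2,6],"yaw":0},{"linear":[-2,2,7],"yaw":0},{"linear":[-2,2,7],"yaw":0}])

```text
time_s: 3.05
eef_pos: [0.6244, 0.1066, 0.0505]
ee_rot: [0.702, 0.712, -0.002, 0.0]
force: [-2.5, -0.5, 6.3]
width: 0.003
```

```bash
python3 - <<'E'
from h import *
go((10,146,50),(10,25,50))
E
```

```text
t 3.05 rack pos [  9.8 145.6  50.5] yaw to add(tool y->rack x) -0.0 F [-2.5 -0.5  6.3] w 0.0 q [-0.48  0.66  0.35  1.77 -0.3   0.77  0.04] tz [-0.002 -0.003 -1.   ]
(10, 146, 50) -> [0.4 0.2 0.5]
(10, 25, 50) -> [-120.6    0.2    0.8]
```

Call:
play_rows(commands=[{"linear":[-7,0,1.5],"yaw":0},{"linear":[-16,0,1.5],"yaw":0},{"linear":[-25,0,1.5],"yaw":0},{"linear":[-34,0,1.5],"yaw":0},{"linear":[-43,0,1.6],"yaw":0},{"linear":[-52,0,1.6],"yaw":0},{"linear":[-60,0,1.6],"yaw":0},{"linear":[-62,0,1.6],"yaw":0}])

```text
time_s: 3.85
eef_pos: [0.6266, 0.0457, 0.0505]
ee_rot: [0.702, 0.712, 0.0, 0.0]
force: [-0.2, 4.7, 6.6]
width: 0.004
```

```bash
python3 - <<'E'
from h import *
go((10,84,50),(10,26,50))
E
```

```text
t 3.85 rack pos [11.1 84.7 50.5] yaw to add(tool y->rack x) -0.0 F [-0.2  4.7  6.6] w 0.0 q [-0.38  0.65  0.35  1.78 -0.3   0.76  0.14] tz [ 0.001 -0.    -1.   ]
(10, 84, 50) -> [-0.7 -1.1  0.5]
(10, 26, 50) -> [-58.7  -1.1   0.5]
```

Call:
play_rows(commands=[{"linear":[-8,-1,1.5],"yaw":0},{"linear":[-17,-2,1.5],"yaw":0},{"linear":[-26,-2,1.5],"yaw":0},{"linear":[-35,-2,1.5],"yaw":0},{"linear":[-44,-2,1.5],"yaw":0},{"linear":[-53,-2,1.5],"yaw":0},{"linear":[-57,-2,1.5],"yaw":0},{"linear":[-57,-2,1.5],"yaw":0}])

```text
time_s: 4.65
eef_pos: [0.6269, -0.0105, 0.0504]
ee_rot: [0.702, 0.712, 0.002, 0.001]
force: [-0.7, 1.6, 6.3]
width: 0.005
```

```bash
python3 - <<'E'
from h import *
go((10,26,100),(-57,-205,100))
E
```

```text
t 4.65 rack pos [10.5 28.6 50.4] yaw to add(tool y->rack x) -0.0 F [-0.7  1.6  6.3] w 0.01 q [-0.29  0.64  0.35  1.79 -0.3   0.76  0.23] tz [ 0.004  0.002 -1.   ]
(10, 26, 100) -> [ -2.5  -0.3 -49.6]
(-57, -205, 100) -> [-233.5  -67.2  -50.2]
```

Call:
play_rows(commands=[{"linear":[0,0,-15],"yaw":0},{"linear":[0,0,-45],"yaw":0},{"linear":[-35,-15,-60],"yaw":0},{"linear":[-75,-30,-60],"yaw":0},{"linear":[-115,-45,-60],"yaw":0},{"linear":[-155,-60,-60],"yaw":0},{"linear":[-195,-67,-60],"yaw":0},{"linear":[-232,-67,-60],"yaw":0}])

```text
time_s: 5.45
eef_pos: [0.5618, -0.2458, 0.1111]
ee_rot: [0.702, 0.712, 0.002, 0.001]
force: [1.3, -0.8, -0.4]
width: 0.004
```

```bash
python3 - <<'E'
from h import *
go((-57,-206,60),(-57,-206,12))
snap('wrist','w2');snap('scene','s2')
s=snap('top','t2'); 
crop('s2',180,100,460,310,2.8,'s2c')
E
```

```text
t 5.45 rack pos [ -58.1 -205.8  111.1] yaw to add(tool y->rack x) -0.002 F [ 1.3 -0.8 -0.4] w 0.0 q [ 0.06  0.54  0.41  1.8  -0.28  0.85  0.61] tz [ 0.004  0.001 -1.   ]
(-57, -206, 60) -> [-0.3  0.9 51.1]
(-57, -206, 12) -> [-0.3  0.7 99.1]
```

View pics/w2.png

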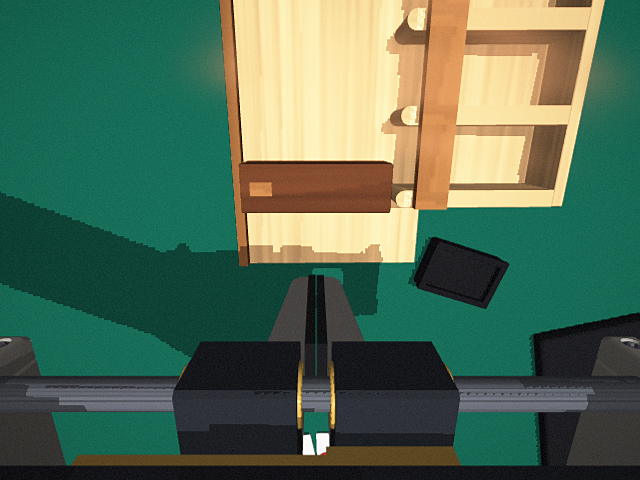

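View pics/s2c.png

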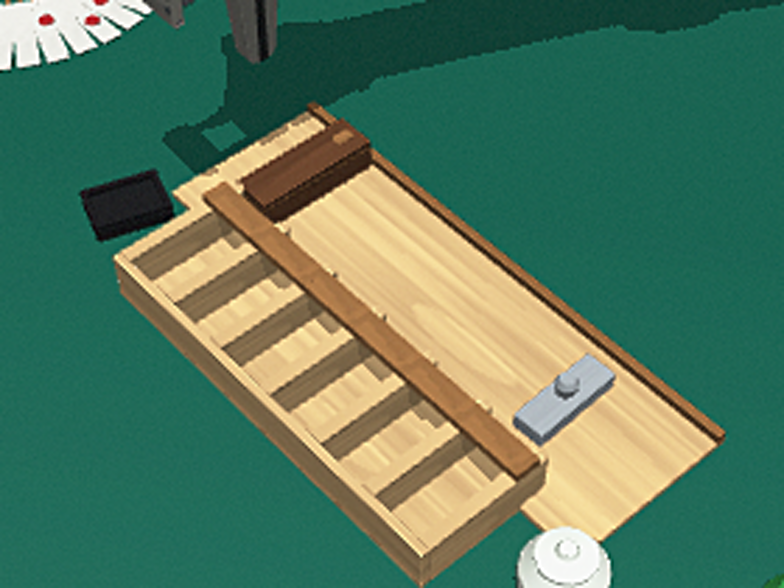

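Call:
play_rows(commands=[{"linear":[0,1,30],"yaw":0},{"linear":[0,1,60],"yaw":0},{"linear":[0,1,85],"yaw":0},{"linear":[0,1,97],"yaw":0},{"linear":[0,1,97],"yaw":0},{"linear":[0,1,97],"yaw":0}])

```text
time_s: 6.2
eef_pos: [0.5645, -0.2468, 0.0148]
ee_rot: [0.704, 0.711, 0.002, 0.002]
force: [-0.0, -0.2, -0.1]
width: 0.006
```

```bash
python3 - <<'E'
from h import *
go((-57,-186,13),(-57,0,13))
s=load('w2')
for uv in [(239,212),(391,212),(239,162),(391,162)]: print(w2r(px(s,*uv,.036)).round(1), w2r(px(s,uv[0]+(3 if uv[0]<300 else -3),uv[1]+(-3 if uv[1]>200 else 3))).round(1))
E
```

```text
t 6.2 rack pos [ -55.4 -206.8   14.8] yaw to add(tool y->rack x) -0.005 F [-0.  -0.2 -0.1] w 0.01 q [ 0.1   0.69  0.35  1.83 -0.35  0.68  0.66] tz [ 0.005 -0.    -1.   ]
(-57, -186, 13) -> [20.8 -1.7  1.8]
(-57, 0, 13) -> [206.8  -2.6   1.7]
[-113.6 -177.    36. ] [-111.6 -175.1   34.6]
[  -2.1 -177.3   36. ] [  -4.2 -175.3   34.9]
[-111.2 -141.1   36. ] [-109.6 -143.3   34.2]
[  -4.3 -141.3   36. ] [  -6.2 -143.5   35.3]
```

Call:
play_rows(commands=[{"linear":[8,-1,1],"yaw":-0.005},{"linear":[16,-2,1],"yaw":-0.005},{"linear":[22,-2,1],"yaw":-0.005},{"linear":[30,-2,1],"yaw":-0.005},{"linear":[38,-2,1],"yaw":-0.005},{"linear":[46,-2,1],"yaw":-0.005},{"linear":[54,-2,1],"yaw":-0.005},{"linear":[62,-2,1],"yaw":-0.005}])

```text
time_s: 7.0
eef_pos: [0.5618, -0.1842, 0.0137]
ee_rot: [0.702, 0.712, 0.002, 0.002]
force: [-0.2, -1.8, 2.3]
width: 0.003
```

```bash
python3 - <<'E'
from h import *
go((-57,0,13))
snap('top','t3');crop('t3',200,190,500,350,2.6,'c3')
E
```

```text
t 7.0 rack pos [ -57.1 -144.1   13.7] yaw to add(tool y->rack x) -0.0 F [-0.2 -1.8  2.3] w 0.0 q [-0.    0.66  0.34  1.89 -0.35  0.65  0.57] tz [ 0.005 -0.    -1.   ]
(-57, 0, 13) -> [1.441e+02 1.000e-01 7.000e-01]
```

View pics/c3.png

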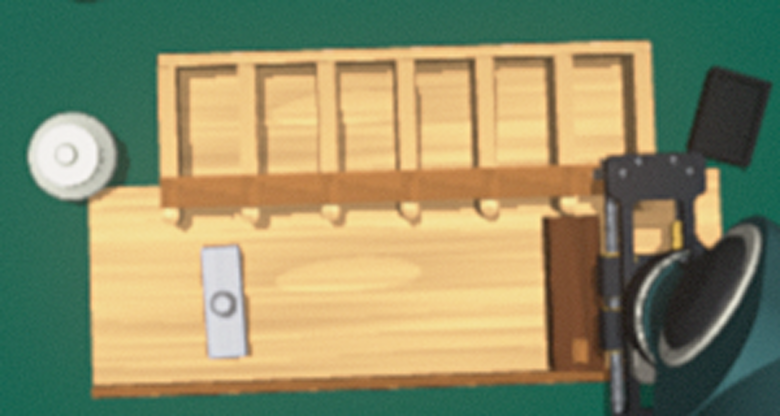

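Call:
play_rows(commands=[{"linear":[10,0,0.5],"yaw":0},{"linear":[20,0,0.5],"yaw":0},{"linear":[30,0,0.5],"yaw":0},{"linear":[40,0,0.5],"yaw":0},{"linear":[50,0,0.5],"yaw":0},{"linear":[60,0,0.5],"yaw":0},{"linear":[70,0,0.5],"yaw":0},{"linear":[80,0,0.5],"yaw":0}])

```text
time_s: 7.85
eef_pos: [0.5605, -0.1012, 0.0131]
ee_rot: [0.701, 0.713, 0.002, 0.001]
force: [-0.7, -0.7, -1.3]
width: 0.009
```

```bash
python3 - <<'E'
from h import *
go((-57,0,13))
s=snap('top','t4');crop('t4',200,190,500,350,2.6,'c4')
E
```

```text
t 7.85 rack pos [-57.3 -61.2  13.1] yaw to add(tool y->rack x) 0.002 F [-0.7 -0.7 -1.3] w 0.01 q [-0.15  0.63  0.35  1.94 -0.36  0.62  0.45] tz [ 0.005  0.001 -1.   ]
(-57, 0, 13) -> [61.2  0.4  0.1]
```

View pics/c4.png

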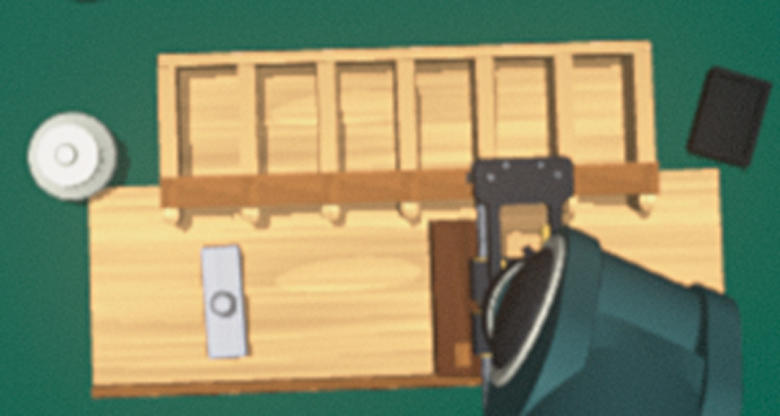

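```bash
python3 - <<'E'
from h import *
s=load('t4')
for a,b in [(431,222),(434,376)]:
    uv=np.array([a,b])/2.6+[200,190]; print(w2r(px(s,*uv,.036)).round(1))
s=load('t3')
for a,b in [(546,217),(550,371)]:
    uv=np.array([a,b])/2.6+[200,190]; print(w2r(px(s,*uv,.036)).round(1))
E
```

```text
[ -3.5 -15.1  36. ]
[-111.4  -13.6   36. ]
[ -2.4 -96.5  36. ]
[-110.4  -95.3   36. ]
```

Call:
play_rows(commands=[{"linear":[10,0,0],"yaw":0},{"linear":[20,0,0],"yaw":0},{"linear":[30,0,0],"yaw":0},{"linear":[40,0,0],"yaw":0},{"linear":[48,0,0],"yaw":0},{"linear":[53,0,0],"yaw":0},{"linear":[57,0,0],"yaw":0},{"linear":[59,0,0],"yaw":0}])

```text
time_s: 8.7
eef_pos: [0.5594, -0.0397, 0.0131]
ee_rot: [0.7, 0.714, 0.002, 0.0]
force: [-1.1, -1.6, 0.7]
width: 0.006
```

```bash
python3 - <<'E'
from h import *
go((-57,0,13),(-57,-12,13))
s=snap('top','t5');crop('t5',200,190,500,350,2.6,'c5')
s=snap('wrist','w5')
E
```

```text
t 8.7 rack pos [-57.4   0.4  13.1] yaw to add(tool y->rack x) 0.004 F [-1.1 -1.6  0.7] w 0.01 q [-0.26  0.62  0.35  1.97 -0.36  0.61  0.35] tz [ 0.004  0.003 -1.   ]
(-57, 0, 13) -> [-0.4  0.4  0.1]
(-57, -12, 13) -> [-12.4   0.4   0.1]
```

View pics/c5.png

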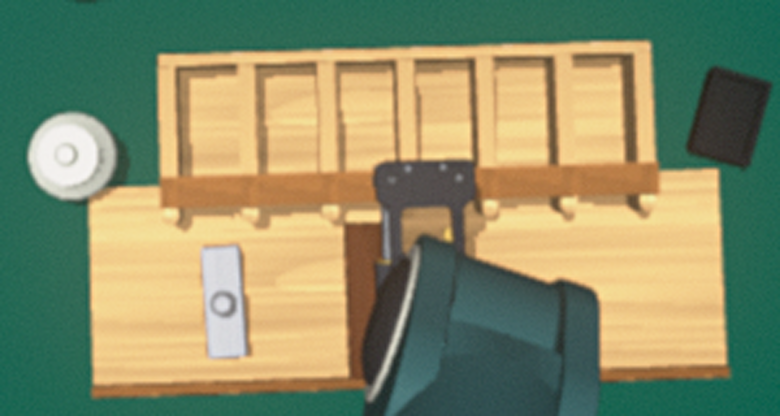

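View pics/w5.png

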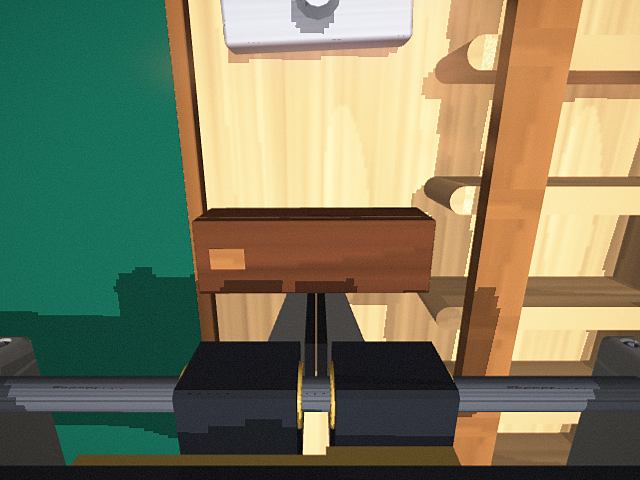

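Call:
play_rows(commands=[{"linear":[-8,0,0],"yaw":0},{"linear":[-15,0,0],"yaw":0},{"linear":[-15,0,-25],"yaw":0.002},{"linear":[-15,0,-55],"yaw":0.004},{"linear":[0,-30,-60],"yaw":0.004},{"linear":[15,-60,-60],"yaw":0.004},{"linear":[28,-87,-60],"yaw":0.004},{"linear":[28,-87,-60],"yaw":0.004}])

```text
time_s: 9.6
eef_pos: [0.4677, -0.0127, 0.0725]
ee_rot: [0.701, 0.713, 0.002, -0.002]
force: [0.6, 0.9, -0.4]
width: 0.004
```

```bash
python3 - <<'E'
from h import *
go((-145,28,70),(-145,28,19))
s=snap('wrist','w6'); s=snap('top','t6');s=snap('scene','s6');crop('s6',180,100,460,310,2.8,'s6c')
crop('t6',200,190,500,350,2.6,'c6')
E
```

```text
t 9.6 rack pos [-148.7   28.8   72.5] yaw to add(tool y->rack x) 0.001 F [ 0.6  0.9 -0.4] w 0.0 q [-0.39  0.4   0.41  2.17 -0.28  0.62  0.24] tz [ 0.     0.005 -1.   ]
(-145, 28, 70) -> [-0.8  3.7  2.5]
(-145, 28, 19) -> [-1.   3.7 53.5]
```

View pics/w6.png

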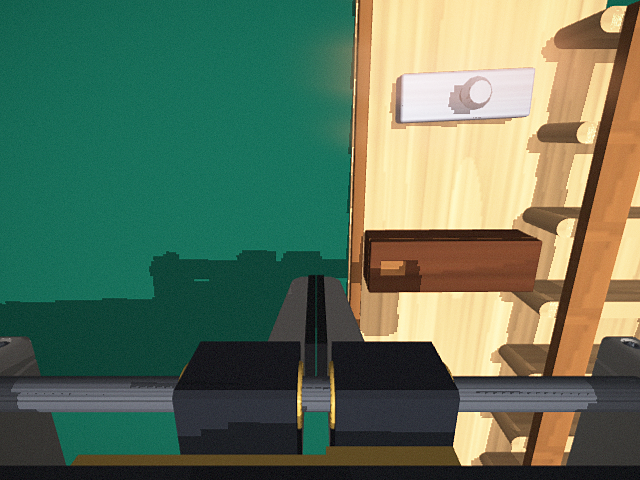

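View pics/s6c.png

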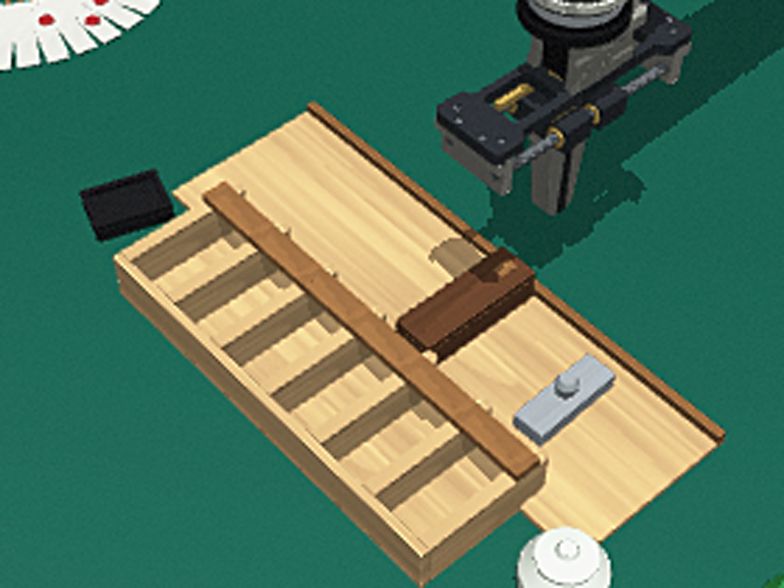

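View pics/c6.png

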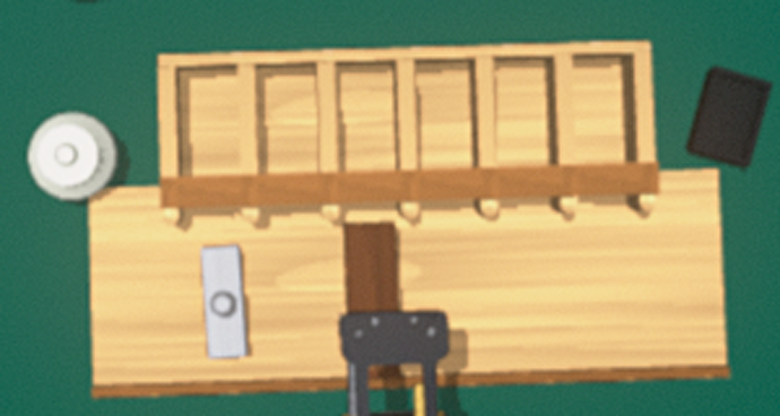

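Call:
play_rows(commands=[{"linear":[-1,0,20],"yaw":0},{"linear":[-1,0,40],"yaw":0},{"linear":[-1,0,51],"yaw":0},{"linear":[-1,0,53],"yaw":0},{"linear":[-1,0,53],"yaw":0}])

```text
time_s: 10.25
eef_pos: [0.4733, -0.0156, 0.02]
ee_rot: [0.702, 0.712, 0.003, 0.001]
force: [-0.2, -0.5, -0.1]
width: 0.006
```

```bash
python3 - <<'E'
from h import *
go((-125,28,20),(-90,28,20),(-13,28,20))
E
```

```text
t 10.25 rack pos [-143.2   25.7   20. ] yaw to add(tool y->rack x) -0.002 F [-0.2 -0.5 -0.1] w 0.01 q [-0.32  0.51  0.35  2.17 -0.35  0.51  0.31] tz [ 0.005  0.003 -1.   ]
(-125, 28, 20) -> [ 2.3 18.2  0.1]
(-90, 28, 20) -> [ 2.4 53.2  0.3]
(-13, 28, 20) -> [  2.5 130.2   0.7]
```

Call:
play_rows(commands=[{"linear":[2,4,0],"yaw":0},{"linear":[3,10,0],"yaw":0},{"linear":[3,18,0],"yaw":0},{"linear":[3,26,0],"yaw":0},{"linear":[3,34,0],"yaw":0},{"linear":[3,42,0],"yaw":0},{"linear":[3,48,0],"yaw":0},{"linear":[3,52,0],"yaw":0}])

```text
time_s: 11.05
eef_pos: [0.5258, -0.012, 0.0203]
ee_rot: [0.702, 0.712, 0.003, 0.001]
force: [-0.5, -0.0, 1.4]
width: 0.005
```

```bash
python3 - <<'E'
from h import *
go((-13,28,20))
s=snap('scene','s7');crop('s7',240,120,440,270,3.8,'s7c')
E
```

```text
t 11.05 rack pos [-90.6  28.6  20.3] yaw to add(tool y->rack x) -0.002 F [-0.5 -0.   1.4] w 0.0 q [-0.32  0.57  0.35  2.05 -0.35  0.57  0.29] tz [ 0.005  0.002 -1.   ]
(-13, 28, 20) -> [-0.4 77.6  0.7]
```

View pics/s7c.png

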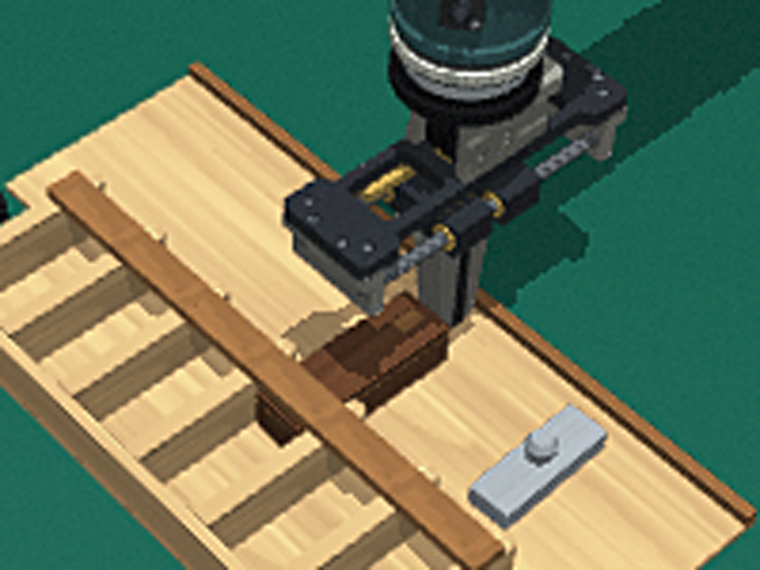

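Call:
play_rows(commands=[{"linear":[0,8,0],"yaw":0},{"linear":[0,16,0],"yaw":0},{"linear":[0,24,0],"yaw":0},{"linear":[0,32,0],"yaw":0},{"linear":[0,40,0.5],"yaw":0},{"linear":[0,48,0.5],"yaw":0},{"linear":[0,55,0.5],"yaw":0},{"linear":[0,60,0.5],"yaw":0}])

```text
time_s: 11.9
eef_pos: [0.5872, -0.0112, 0.0201]
ee_rot: [0.702, 0.712, 0.003, 0.002]
force: [-1.2, 0.3, 0.2]
width: 0.003
```

```bash
python3 - <<'E'
from h import *
go((-13,28,20))
s=snap('scene','s8');crop('s8',240,120,440,270,3.8,'s8c')
E
```

```text
t 11.9 rack pos [-29.2  28.5  20.1] yaw to add(tool y->rack x) -0.001 F [-1.2  0.3  0.2] w 0.0 q [-0.31  0.64  0.36  1.9  -0.36  0.65  0.28] tz [ 0.007  0.002 -1.   ]
(-13, 28, 20) -> [-0.4 16.2  0.3]
```

View pics/s8c.png

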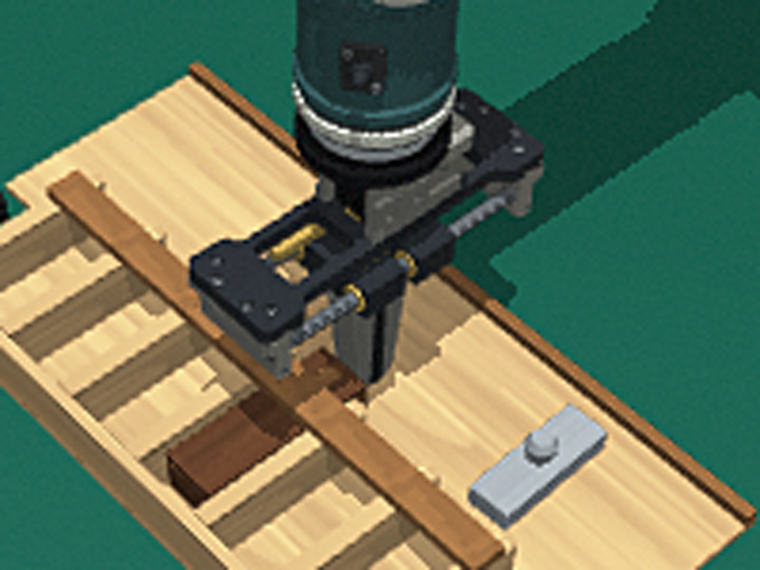

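Call:
play_rows(commands=[{"linear":[0,3,0],"yaw":0},{"linear":[0,6,0],"yaw":0},{"linear":[0,9,0],"yaw":0},{"linear":[0,11,0],"yaw":0},{"linear":[0,13,0],"yaw":0},{"linear":[0,14,0],"yaw":0},{"linear":[0,15,0],"yaw":0}])

```text
time_s: 12.65
eef_pos: [0.6029, -0.011, 0.0203]
ee_rot: [0.702, 0.712, 0.003, 0.002]
force: [-0.1, 0.8, -0.3]
width: 0.007
```

```bash
python3 - <<'E'
from h import *
go((-13,28,20))
E
```

```text
t 12.65 rack pos [-13.4  28.4  20.3] yaw to add(tool y->rack x) -0.001 F [-0.1  0.8 -0.3] w 0.01 q [-0.31  0.66  0.36  1.86 -0.36  0.67  0.28] tz [ 0.007  0.002 -1.   ]
(-13, 28, 20) -> [-0.4  0.4  0.3]
```

Not at the back yet, since there is no push force. Continue 1 mm at a time.

Call:
play_rows(commands=[{"linear":[0,1,0],"yaw":0},{"linear":[0,2,0],"yaw":0},{"linear":[0,3,0],"yaw":0},{"linear":[0,4,0],"yaw":0},{"linear":[0,4,0],"yaw":0}])

```text
time_s: 13.15
eef_pos: [0.6034, -0.011, 0.0202]
ee_rot: [0.702, 0.712, 0.001, -0.001]
force: [-11.2, 0.5, 9.1]
width: 0.004
```

```bash
python3 - <<'E'
from h import *
go((-13,28,20))
s=snap('scene','s9');crop('s9',240,120,440,270,3.8,'s9c')
E
```

```text
t 13.15 rack pos [-13.   28.4  20.2] yaw to add(tool y->rack x) -0.002 F [-11.2   0.5   9.1] w 0.0 q [-0.3   0.66  0.36  1.86 -0.35  0.68  0.28] tz [-0.     0.003 -1.   ]
(-13, 28, 20) -> [-0.4 -0.   0.2]
```

View pics/s9c.png

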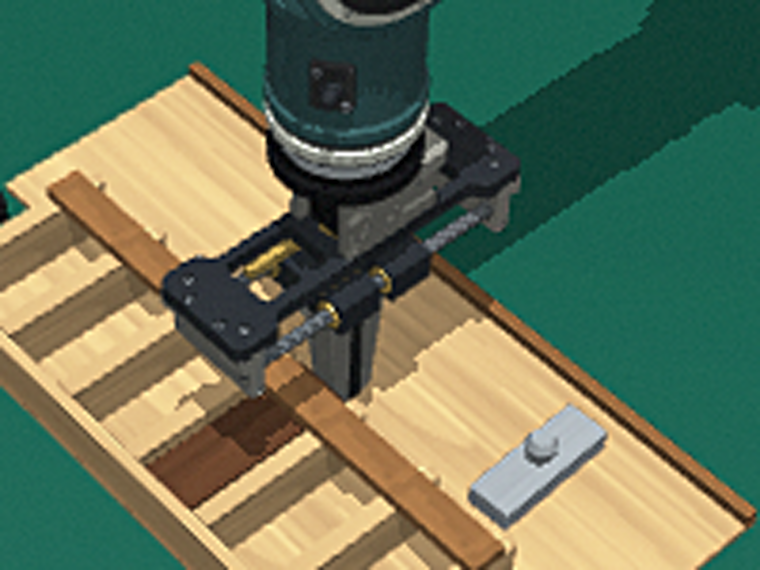

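Call:
play_rows(commands=[{"linear":[0,-6,0],"yaw":0},{"linear":[0,-18,0],"yaw":0},{"linear":[0,-30,-5],"yaw":0},{"linear":[0,-45,-35],"yaw":0},{"linear":[0,-75,-70],"yaw":0},{"linear":[0,-110,-105],"yaw":0},{"linear":[0,-145,-135],"yaw":0},{"linear":[0,-170,-150],"yaw":0}])

```text
time_s: 14.0
eef_pos: [0.4325, -0.0138, 0.1724]
ee_rot: [0.702, 0.712, 0.003, -0.0]
force: [0.3, 1.3, 1.4]
width: 0.003
```

```bash
python3 - <<'E'
from h import *
go()
s=snap('scene','s10');crop('s10',200,120,440,300,3.3,'s10c')
s=snap('top','t10');crop('t10',200,190,500,350,2.6,'c10')
s=snap('wrist','w10')
E
```

```text
t 14.0 rack pos [-183.9   28.2  172.4] yaw to add(tool y->rack x) -0.002 F [0.3 1.3 1.4] w 0.0 q [-0.5   0.15  0.5   2.18 -0.11  0.83  0.08] tz [ 0.004  0.005 -1.   ]
```

View pics/s10c.png

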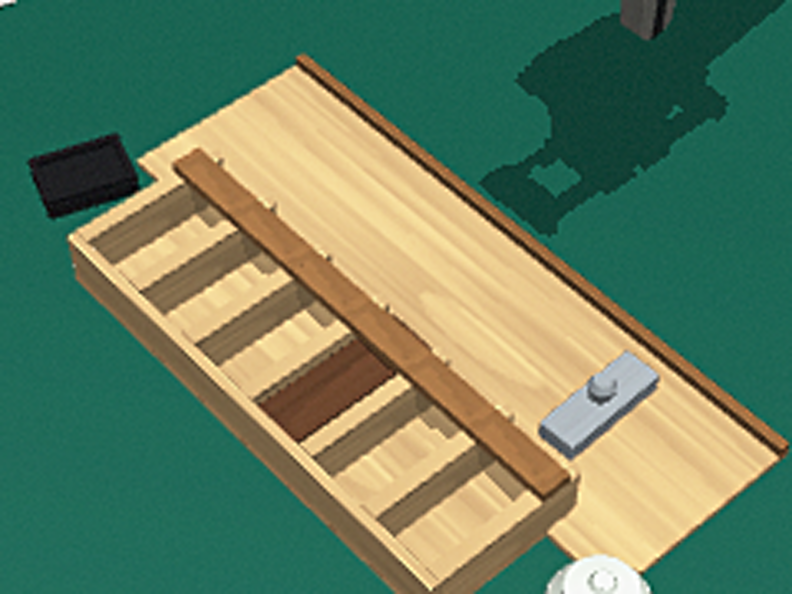

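View pics/c10.png

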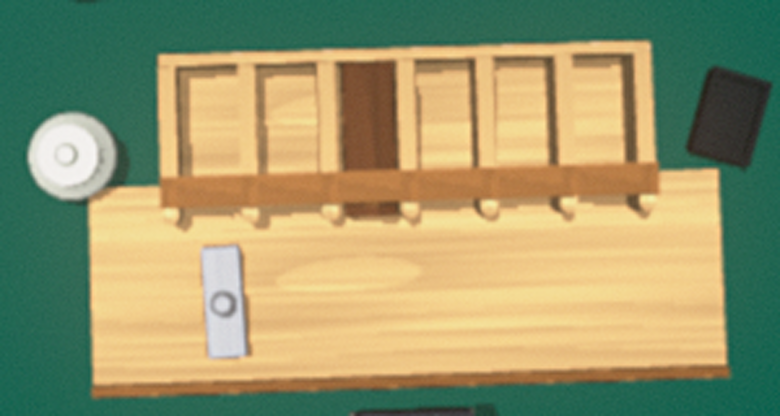

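View pics/w10.png

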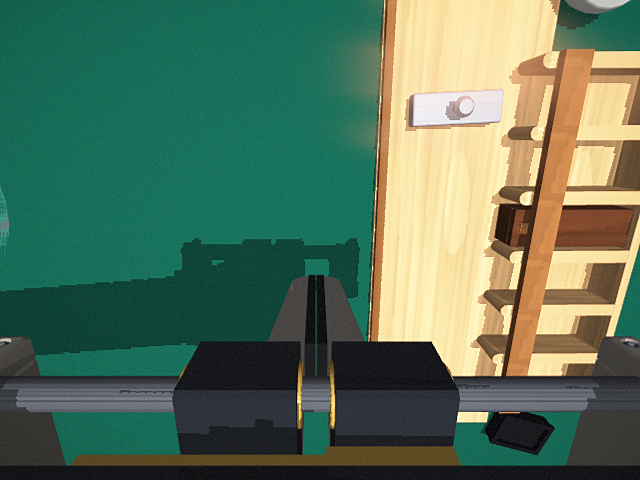

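```bash
python3 - <<'E'
from h import *
s=load('w10')
C=cloud(s); 
for u in (498,503,508,513,518,524): print(u,w2r(C[226,u]).round(1))
s=load('t10'); C=cloud(s)
for b in range(205,224,3):
    uv=np.array([371,b])/2.6+[200,190]; print(b,w2r(px(s,*uv)).round(1),w2r(px(s,*uv,.006)).round(1))
for b in range(52,75,3):
    uv=np.array([370,b])/2.6+[200,190]; print(b,w2r(px(s,*uv)).round(1))
crop('w10',470,160,640,290,4.5,'w10c')
E
```

```text
498 [ 0.3 23.6 10.9]
503 [ 0.6 25.8 19.2]
508 [ 0.  28.3 28.6]
513 [ 1.5 29.7 34. ]
518 [ 6.1 29.7 34.1]
524 [11.3 29.9 34.8]
205 [ 9.6 26.8 33.9] [ 9.5 24.9  6. ]
208 [ 7.5 26.9 34.9] [ 7.3 25.   6. ]
211 [ 5.4 27.  36.2] [ 5.1 25.1  6. ]
214 [ 3.3 27.  35. ] [ 3.  25.1  6. ]
217 [ 0.8 25.1  5.2] [ 0.8 25.2  6. ]
220 [-1.4 25.1  4.1] [-1.4 25.3  6. ]
223 [-3.6 25.3  5.3] [-3.6 25.3  6. ]
52 [117.5  24.5  39.6]
55 [115.7  24.3  36.6]
58 [113.4  24.5  38.5]
61 [112.   24.1  31.7]
64 [109.7  24.3  33.2]
67 [107.4  24.5  35.1]
70 [105.4  24.5  34. ]
73 [103.   24.7  35.9]
```

View pics/w10c.png

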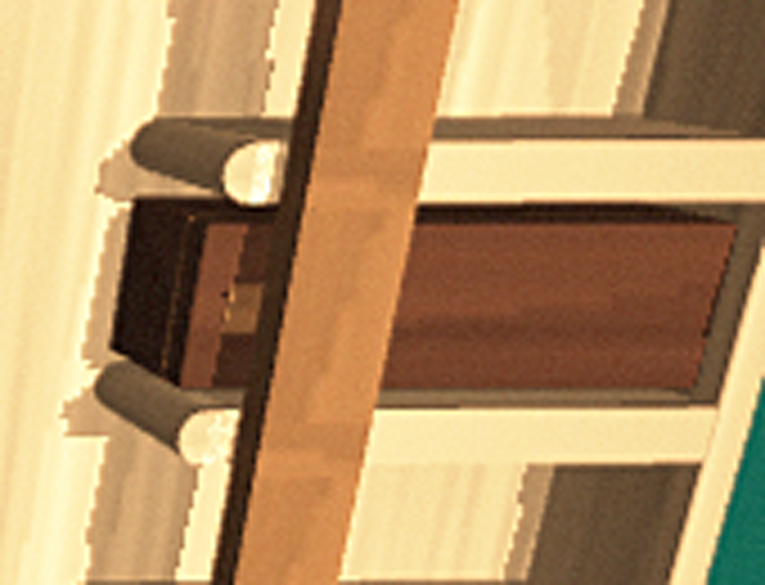

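```bash
python3 -c "
from rig import robot
print(robot.finish_job(), robot.state()['time_s'])"
```

```text
the job is handed in; nothing more can be done
the job is handed in; nothing more can be done
```

The job is handed in, at about 14.2 s of the 61 s allowed.

- **Rail:** The white jar stands at the rack's left end (+y). I ran a fingertip along the top rail from there, sliding over gaps 1, 2 and 3 in order. The slide was continuous, with the rail pressing back at about 6 N at the start, middle and end, and I stopped above gap 3. The gripper was closed and offset so that only one finger should have been over the rail. That was worked out from position, with only about a millimetre to spare mid-slide, and I did not check it directly.
- **Case:** I pushed it along the trough to rack y of about 28, facing the third gap. I then pushed it straight in until it stopped, with an 11 N rise in force and almost no further movement.

**Last checks, with the arm clear:**
- The case is in the third gap from the jar end, with its near end at rack x of about 1 to 3 mm. Fully home is 2 mm, and no space shows at the back in the top view.
- The jar, inkstone and paperweight look unmoved against the first pictures.
- The measurements agreed with each other to within about 2–3 mm. No check failed.

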